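# Show a connecting rod's three paint marks to the inspection camera, then store it

### The arm

A 7-joint arm with a two-finger parallel gripper is mounted at the origin on the work surface; the furniture and walls round the work are solid. World frame = base frame: x ahead of the robot, y to its left, z up, the work surface at z = 0. Lengths are in mm, angles in rad, forces in N, time in s.
With the tool pointing down it reaches from about 400 to 875 mm from the base axis. Payload 19.3 kg.
Tool frame: the origin (TCP) lies midway between the tips of the shut fingers; the grasp point (between the pads) lies 19 mm behind it; z points along the fingers, y is the line along which they close (so a half turn about z gives the same grasp; the last joint's range is limited). The gripper opens to 85 mm and grips with 20 to 120 N. Pads are 22 mm wide; open, the fingers measure 114 mm over their backs; the gripper's body (76 mm by 85 mm) begins 54 mm behind the grasp point. The pads swing forward as they close: fully open they stand 13 mm farther back than shut.
Start: joints at [-1.348, 0.521, -0.036, 1.599, 0.021, 1.021, -0.113], TCP at [180.415, 598.385, 231.291] pointing down, gripper open.
Joint ranges: [-2.91, 2.91], [-0.3, 2.13], [-1.5, 1.42], [0.17, 2.43], [-1.26, 4.41], [0.16, 1.93], [-2.52, 2.52]. Speed limits (rad/s): [1.89, 1.89, 2.39, 2.39, 3.01, 3.01, 3.01].

### API

Orientations are given as a unit quaternion [x, y, z, w].
In Python, from rig import manip gives the robot as it stands.
- The arm moves only by the tool servo_tool, never from a script. Its argument "rows" is a list of rows, each a list of 6 numbers: the shift along the tool's x, y, z each as a share of 100 mm, from -1 to 1, then the turn, a rotation vector about the tool's x, y, z each as a share of 180 degrees, from -1 to 1. A call has exactly 5 rows; each row is the pose to reach, as a shift and turn from the pose commanded when the call began, along the tool's axes at that moment, turning the shorter way round; what a row does not reach only later rows make up. A row lasts 1/10 s, in which the tool goes at most 50 mm and 8.59 degrees, less where a joint would pass 70% of its speed; a pose out of reach is approached as far as the arm can. A call with a number of a shift or a turn outside -1 to 1 is refused whole. A call with a gripper value outside its range is refused whole. "gripper" is the opening, from 0 (shut) to 1 (fully open), set as the call begins (left out, the last holds). The fingers move at their own pace and stop on an object; the grip force is fixed at half the most. Time passes only in rows, so rows that repeat a pose let the fingers close, or fill a call up. It gives the time, the measured TCP pose, the force, the opening and the grip force at its end, in the units of the state.
- manip.get_obs(): the state, without advancing time (a new reading comes with each control period).
- manip.camera(name): name is "side" or "top" or "wrist"; returns the picture (384x512x3 uint8, red, green, blue); there is no depth.
- manip.camera_params(name): a dict with "K" (3x3 intrinsics, pixels), "R" (3x3) and "t" (3): a world point X has camera coordinates R X + t; the wrist camera has in their place "tool_from_camera" (4x4, takes a point from camera to tool coordinates, whose origin is the TCP and whose axes are the flange's). Camera axes: x right, y down, z forward; pixel columns grow to the right and rows downward; lengths in mm; the calibration is good to about 2 mm. The wrist camera is an equidistant fisheye: a pixel r from the principal point sees the ray r / f radians off the axis. A picture is of the moment at which its call begins: read the wrist's pose just before it. camera_params takes no time and is no camera call.
- manip.sign_off(): hands the job in; it is judged then, once.
The state is a dict: "time": time; "joints": joint angles; "qvel": joint speeds; "joint_torque": joint torques, N m; "position": TCP position; "tcp_rot": TCP orientation; "wrist_force": force on the tool from outside, world axes, zero at the start; "ft_torque": the same for the moment, N m; "opening": finger opening in mm; "gripper_force": force on a finger pad.
Only numpy, scipy, OpenCV 4.12 (cv2) and the standard library are available. Lean on these libraries where they do the work, as an engineer would, in place of code of your own. Each camera call takes 0.05 s, during which the arm holds its last target. There are 200 camera calls.

### The job

Pick up the connecting rod and show its paint marks to the inspection camera one after another: first the red one on the big end, then the yellow one on the big end's flank, then the blue one on the small end. Keep the rod level and hold each mark still for about a second, centred on the lens, facing it squarely and about 50 mm from the glass, without touching the camera. Then lay the rod fully home in the cradle with the green floor panel, big end in the wide end, without dropping it or disturbing the piston, the grease tin and the gear.

Things in the scene. Friction and masses are not known exactly. Their poses are not given: they have to be found in the camera images.
- con_rod: Grey connecting rod lying flat, 160 mm long (its y), 58 wide, 18 thick, about 0.35 kg. Origin: centre of the underside; z up, +y to the big end. Big end: ring, radius 29 mm, about y = +51; small end: radius 16, about y = -64. Between them a shank 16 mm wide, from z = 4 to 14 mm, to be gripped across between y = -45 and +20; centre of mass near y = +10. Red, yellow and blue paint on its rims
- red_mark (a point): middle of the red patch, about 18 x 13 mm, on the outer end of the big end: rod frame (0, 80, 9) mm, facing rod +y; at the start it faces away from the robot, 0.23 rad to the right to 1.17 rad to the left of straight ahead
- yellow_mark (a point): middle of the yellow patch, about 18 x 13 mm, on one flank of the big end: rod frame (29, 51, 9) mm, facing rod +x. The rod always starts the same side up: looking from above towards the big end, yellow is on the right
- blue_mark (a point): middle of the blue patch, about 15 x 13 mm, on the outer end of the small end: rod frame (0, -80, 9) mm, facing rod -y
- camera_stand: inspection camera fixed to the worktop: dark foot plate 100 x 90 x 12 mm (x -40 to +60 mm), column, grey head 50 mm wide, top 155 mm up, black lens barrel 48 mm in diameter with a white ring light round the glass. Origin: on the worktop under the head; it looks along its own -x, roughly towards the robot
- lens (a point): centre of the lens glass at the front of the camera, 130 mm above the worktop, at (-40, 0, 130) mm in the stand's frame; axes as the stand's: the view is level along -x, y is sideways, z up. Nothing lies in front of the glass but the worktop
- green_bay: grey cradle with a green floor panel, fixed, 88 x 190 mm, floor 8 mm high. Origin: centre of its underside; y lengthwise, +y the wide end. Walls 12 mm above the floor round the ends leave 5 mm of play about the rod: side walls from x = +-34 mm (y 33 to 69) and +-21 mm (y -76 to -52), end walls from y = +-85. No walls at the middle, for the fingers. Rod home: its frame on the cradle's, 8 mm higher
- white_bay: a second cradle like the green one but with a white floor panel; to be left empty. Same frame; both lie side by side on the robot's left, wide ends towards the robot within 0.15 rad
- piston: used grey piston standing on its skirt, 68 mm across, 60 mm tall, loose; origin: centre of its underside; leave alone
- grease_tin: open round grease tin, 69 mm across, 56 mm tall, loose; origin: centre of its underside; leave alone
- gear: grey-brown gear lying flat with its hub up, 65 mm across, 25 mm tall, loose; origin: centre of its underside; leave alone
Not all that is in view belongs to the job. Of the things that look like the con_rod, the smaller one is meant.

How it is judged (in metres and radians):
On the way, in this order (a step that is already met when the one before it is completed fails the run):
1. red mark held still before the lens (x of red_mark in the frame of lens between -0.075 and -0.025 m and y of red_mark in the frame of lens between -0.015 and 0.015 m and z of red_mark in the frame of lens between -0.015 and 0.015 m and angle between the y axis of con_rod and the x axis of lens, either way round below 0.2 rad and angle between con_rod's own z axis and vertical below 0.2 rad and x of con_rod in the frame of lens below -0.05 m and linear speed of con_rod below 0.03 m/s and angular speed of con_rod below 0.2 rad/s), for 0.6 s.
2. yellow mark held still before the lens (x of yellow_mark in the frame of lens between -0.075 and -0.025 m and y of yellow_mark in the frame of lens between -0.015 and 0.015 m and z of yellow_mark in the frame of lens between -0.015 and 0.015 m and angle between the x axis of con_rod and the x axis of lens, either way round below 0.2 rad and angle between con_rod's own z axis and vertical below 0.2 rad and x of con_rod in the frame of lens below -0.05 m and linear speed of con_rod below 0.03 m/s and angular speed of con_rod below 0.2 rad/s), for 0.6 s.
3. blue mark held still before the lens (x of blue_mark in the frame of lens between -0.075 and -0.025 m and y of blue_mark in the frame of lens between -0.015 and 0.015 m and z of blue_mark in the frame of lens between -0.015 and 0.015 m and angle between the y axis of con_rod and the x axis of lens, either way round below 0.2 rad and angle between con_rod's own z axis and vertical below 0.2 rad and x of con_rod in the frame of lens below -0.05 m and linear speed of con_rod below 0.03 m/s and angular speed of con_rod below 0.2 rad/s), for 0.6 s.
4. rod lying home in the green cradle, released (x of con_rod in the frame of green_bay between -0.008 and 0.008 m and y of con_rod in the frame of green_bay between -0.008 and 0.008 m and z of con_rod in the frame of green_bay between 0.004 and 0.012 m and y of red_mark in the frame of green_bay above 0.06 m and angle between the y axis of con_rod and the y axis of green_bay, either way round below 0.15 rad and angle between con_rod's own z axis and vertical below 0.06 rad and linear speed of con_rod below 0.02 m/s and contact force between the fingers and con_rod below 0.05 N), for 0.3 s.
At the end, for the whole second after the job is handed in: The rod lies released and at rest on the floor of the green cradle, big end in the wide end: origin within 8 mm of the cradle's middle in x and y and 4 to 12 mm above its underside, turned by less than 0.15 rad, tilted by less than 0.06 rad (all of step 4); the robot touches nothing.
It fails at once if the camera was touched (contact force between camera_stand and con_rod above 1 N or contact force between camera_stand and the arm above 1 N or contact force between camera_stand and the fingers above 1 N).
It fails at once if the rod was dropped (let go more than 40 mm up) (height (world z) of con_rod above 0.04 m and contact force between the fingers and con_rod below 0.02 N).
It fails at once if the piston, the grease tin or the gear was moved by more than 20 mm (distance of any of piston, grease_tin, gear from where it was at the start of the episode above 0.02 m).
It also fails if it takes over 61 s, if anything falls off the work surface, if the arm or the gripper's body presses on something with over 40 N, if the wrist force passes 120 N, or if a joint passes its speed limit or range.

## Working session

There is one attempt and no reset: what is moved stays moved. The work goes in short steps, Python scripts to look and compute and a tool call to move; the robot and the scene stay as the last step left them, time stands still between calls to the robot, and variables do not carry over. Pictures are saved under pics/ and viewed, at most 13 in all, crops included, and the job is handed in when it is done.

Besides the shell and the picture viewer there is one more tool, called after "Request:" in YAML: its name, and indented under it one key for each argument. servo_tool: Moves the arm, as the interface text tells. Its arguments: {"type":"object","properties":{"rows":{"type":"array","items":{"type":"array","items":{"type":"number"}}},"gripper":{"type":"number"}},"required":["rows"]}

```bash
ls; mkdir -p pics
python3 - <<'E'
from rig import manip
import cv2,numpy as np
o=manip.get_obs();print({k:np.round(v,3).tolist() for k,v in o.items()})
ims=[]
for n in("top","side"):
    im=manip.camera(n)[:,:,::-1];cv2.imwrite(f"pics/{n}0.png",im)
    p=manip.camera_params(n);print(n,{k:np.round(v,4).tolist() for k,v in p.items()})
    ims.append(im)
p=manip.camera_params("wrist");print({k:np.round(v,4).tolist() for k,v in p.items()})
E
```

```text
pics
{'time': 0.0, 'joints': [-1.348, 0.522, -0.036, 1.6, 0.021, 1.021, -0.113], 'qvel': [0.001, -0.001, -0.002, 0.0, 0.0, 0.002, 0.001], 'joint_torque': [0.001, -92.71, 1.98, -36.992, 0.018, 0.008, 0.0], 'position': [180.321, 598.088, 230.734], 'tcp_rot': [0.146, 0.989, -0.001, -0.0], 'wrist_force': [0.17, 0.441, 1.207], 'ft_torque': [0.015, -0.064, 0.018], 'gripper_force': 0.0, 'opening': 85.832}
top {'K': [[380.1041, 0.0, 257.014], [0.0, 380.1041, 196.7289], [0.0, 0.0, 1.0]], 'R': [[0.0649, -0.9979, -0.0034], [-0.9732, -0.0625, -0.2213], [0.2206, 0.0176, -0.9752]], 't': [-14.6409, 510.0056, 1111.0606]}
side {'K': [[354.7709, 0.0, 262.9485], [0.0, 354.7709, 185.4357], [0.0, 0.0, 1.0]], 'R': [[0.8201, -0.5722, 0.0112], [-0.3114, -0.4626, -0.8301], [0.4801, 0.6772, -0.5575]], 't': [-414.9238, 236.2962, 933.4159]}
{'K': [[297.3186, 0.0, 257.8064], [0.0, 297.3186, 192.7895], [0.0, 0.0, 1.0]], 'tool_from_camera': [[0.0004, -0.9657, -0.2598, 65.6708], [1.0, 0.0006, -0.0005, -0.2822], [0.0006, -0.2598, 0.9657, -142.228], [0.0, 0.0, 0.0, 1.0]]}
```

View pics/top0.png

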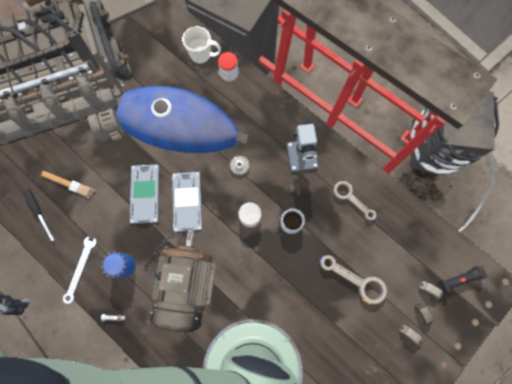

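View pics/side0.png

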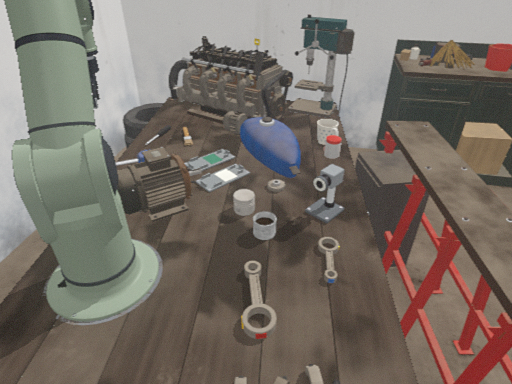

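The top view has two rods. Rod A runs from (343,187) to (372,215) and rod B from (327,262) to (373,290). A is the smaller one and its big end points away from the robot, which fits the description; B is the larger decoy. The green cradle is at (145,193), the white cradle at (187,200), and the camera stand at (303,148). I'll confirm this in one enlarged crop.

```bash
cat > h.py <<'E'
import numpy as np,cv2
from rig import manip
from scipy.spatial.transform import Rotation as Ro
def ray(n,uv):
    p=manip.camera_params(n);R=np.array(p["R"]);t=np.array(p["t"]);K=np.array(p["K"])
    uv=np.atleast_2d(uv).astype(float)
    d=np.c_[uv,np.ones(len(uv))]@np.linalg.inv(K).T@R
    return -R.T@t,d
def plane(n,uv,z):
    c,d=ray(n,uv);return c+d*((z-c[2])/d[:,2])[:,None]
def proj(n,X):
    p=manip.camera_params(n);x=np.atleast_2d(X)@np.array(p["R"]).T+np.array(p["t"]);x=x@np.array(p["K"]).T
    return x[:,:2]/x[:,2:]
def tri(u1,u2):
    c1,d1=ray("top",u1);c2,d2=ray("side",u2);d1=d1[0];d2=d2[0]
    s=np.linalg.lstsq(np.c_[d1,-d2],c2-c1,rcond=None)[0]
    a=c1+s[0]*d1;b=c2+s[1]*d2
    return (a+b)/2,np.linalg.norm(a-b)
E
python3 - <<'E'
from h import *
t=cv2.imread("pics/top0.png");s=cv2.imread("pics/side0.png")
def c(im,x,y,w,h,W,H):return cv2.resize(im[y:y+h,x:x+w],(W,H),interpolation=cv2.INTER_CUBIC)
m=np.vstack([np.hstack([c(t,325,175,60,45,400,300),c(s,300,225,60,45,400,300)]),np.hstack([c(t,275,115,60,45,400,300),c(s,295,160,60,60,400,300)[:, :]])])
cv2.imwrite("pics/crop1.png",m)
for n,uv,z in[("rodA big",(343.5,187.5),18),("rodA small",(371.5,214.5),18),("B big",(373,290),22),("B small",(327,262),22)]:print(n,plane("top",uv,z).round(1))
# green & white panels and grey bays
hsv=cv2.cvtColor(t,cv2.COLOR_BGR2HSV)
g=cv2.inRange(hsv,(65,60,60),(90,255,255));g[:,:120]=0;g[:,170:]=0;g[:160]=0;g[230:]=0
print("green rect",cv2.minAreaRect(cv2.findNonZero(g)), plane("top",cv2.boxPoints(cv2.minAreaRect(cv2.findNonZero(g))),8).round(1).tolist())
gr=((hsv[:,:,1]<60)&(hsv[:,:,2]>95)).astype(np.uint8)*255
sub=np.zeros_like(gr);sub[155:235,120:165]=gr[155:235,120:165]
sub|=(g)
n,l,st,ce=cv2.connectedComponentsWithStats(sub);k=1+st[1:,4].argmax()
r=cv2.minAreaRect(np.argwhere(l==k)[:,::-1].astype(np.float32).copy());print("bay",r,plane("top",cv2.boxPoints(r),16).round(1).tolist())
sub=np.zeros_like(gr);sub[178:225,328:380]=gr[178:225,328:380]
n,l,st,ce=cv2.connectedComponentsWithStats(sub);k=1+st[1:,4].argmax()
q=plane("top",np.argwhere(l==k)[:,::-1],18)[:,:2];print("rod px",len(q))
for x,y in((343,187),(358,201),(371,214),(350,200),(145,170),(145,215),(135,190)):print(hsv[y,x])
r=cv2.minAreaRect(q.astype(np.float32));print("rod",r,cv2.boxPoints(r).round(1).tolist())
E
```

```text
rodA big [[ 566.6 -254.7   18. ]]
rodA small [[ 484.7 -343.7   18. ]]
B big [[ 254.  -346.7   22. ]]
B small [[ 328.  -207.1   22. ]]
green rect ((143.5, 189.0), (16.0, 21.0), 90.0) [[547.4, 423.5, 8.0], [551.7, 355.6, 8.0], [498.9, 348.9, 8.0], [494.6, 416.2, 8.0]]
bay ((142.0, 198.5), (71.0, 44.0), 90.0) [[602.9, 471.2, 16.0], [612.0, 328.2, 16.0], [381.7, 300.7, 16.0], [372.9, 437.7, 16.0]]
rod px 1243
[13 34 67]
[ 16  29 169]
[10 27 84]
[ 17  24 147]
[107  27 152]
[106  26 206]
[ 79 111 177]
rod ((532.0748901367188, -290.35443115234375), (136.4208221435547, 164.20309448242188), 3.6659789085388184) [[458.79998779296875, -212.8000030517578], [469.29998779296875, -376.6000061035156], [605.4000244140625, -367.8999938964844], [594.9000244140625, -204.10000610351562]]
```

View pics/crop1.png

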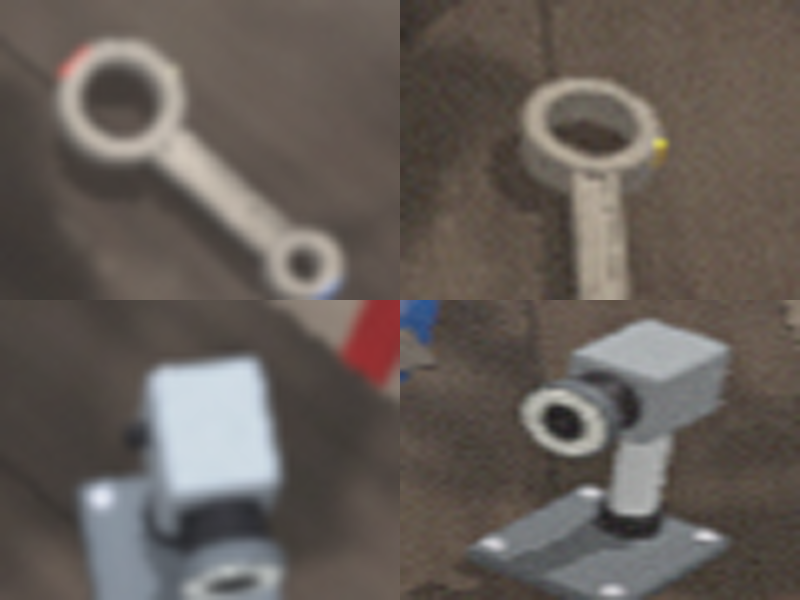

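Rod A carries the red patch (near 336,184), the yellow patch (side view) and the blue patch (near 374,218), so it's the one meant. The ring light centre is at about (310.7,157.3) in the top view and (320,184) in the side view. Next I'll take tighter measurements.

Run:
```python
from h import *
t=cv2.imread("pics/top0.png");s=cv2.imread("pics/side0.png")
hsv=cv2.cvtColor(t,cv2.COLOR_BGR2HSV)
def comp(m,x0,y0,x1,y1):
    q=np.zeros_like(m);q[y0:y1,x0:x1]=m[y0:y1,x0:x1]
    n,l,st,ce=cv2.connectedComponentsWithStats(q);k=1+st[1:,4].argmax();return (l==k).astype(np.uint8)*255
def circ(m,box,z):
    # outer contour of the ring part in box -> plane -> LSQ circle
    c=max(cv2.findContours(m,cv2.RETR_EXTERNAL,cv2.CHAIN_APPROX_NONE)[0],key=len)[:,0]
    return plane("top",c,z)[:,:2]
m=(hsv[:,:,2]>125).astype(np.uint8)*255
rod=comp(m,328,178,380,225);p=circ(rod,0,18)
ax=np.array([.7,.7]);r=cv2.minAreaRect(p.astype(np.float32));print("rod",r)
hol=cv2.findContours(rod,cv2.RETR_CCOMP,cv2.CHAIN_APPROX_NONE)
for c,h in zip(hol[0],hol[1][0]):
    if h[3]>=0 and len(c)>6: print("hole",plane("top",c[:,0],18)[:,:2].mean(0).round(1),len(c))
print("L end pts",plane("top",[(343.1,189.8),(370.7,214.4)],18).round(1).tolist())
for nm,b in(("green",(122,158,165,230)),("white",(166,165,208,236))):
    mm=(((hsv[:,:,2]>120)&(hsv[:,:,1]<70)).astype(np.uint8)*255)|cv2.inRange(hsv,(65,60,60),(95,255,255))
    k=cv2.morphologyEx(comp(mm,*b),cv2.MORPH_OPEN,np.ones((5,5),np.uint8));c=max(cv2.findContours(k,0,1)[0],key=cv2.contourArea)[:,0]
    for z in(8,20):
        r=cv2.minAreaRect(plane("top",c,z)[:,:2].astype(np.float32));print(nm,z,np.round(r[0],1),np.round(r[1],1),round(r[2],2))
X,e=tri((310.7,157.3),(320.05,184.));print("lens",X.round(1),e)
q=np.array([(150,368),(258,360),(278,490),(165,498)])/6.667+[275,115-45]
P=plane("top",q,155)[:,:2];print("head top",P.round(1).tolist());
for i,j in((0,1),(1,2),(2,3),(3,0)):d=P[j]-P[i];print(np.hypot(*d).round(1),np.degrees(np.arctan2(d[1],d[0])).round(1))
def cr(x,y,w,h,f):return cv2.resize(t[y:y+h,x:x+w],None,fx=f,fy=f,interpolation=cv2.INTER_CUBIC)
cv2.imwrite("pics/crop2.png",np.hstack([cr(120,155,95,80,5.),cr(275,118,64,80,5.)])[:600,:800])
```

```text
rod ((531.6231689453125, -293.9737548828125), (165.40782165527344, 60.55863952636719), 54.682838439941406)
hole [ 485.8 -339. ] 16
hole [ 560.4 -252.2] 35
L end pts [[559.0, -253.6, 18.0], [484.8, -341.2, 18.0]]
green 8 [510.8 383.2] [192.2  91.8] 5.32
green 20 [508.2 379.3] [190.3  90.9] 5.32
white 8 [487.1 242.9] [209.5  92.5] 6.56
white 20 [484.8 240.4] [207.4  91.6] 6.56
lens [ 621.8 -132.8  130.7] 0.6792459634596782
head top [[710.1, -88.0], [716.9, -135.3], [656.8, -145.9], [650.0, -97.1]]
47.8 -81.8
61.0 -170.0
49.4 97.9
60.8 8.5
```

View pics/crop2.png

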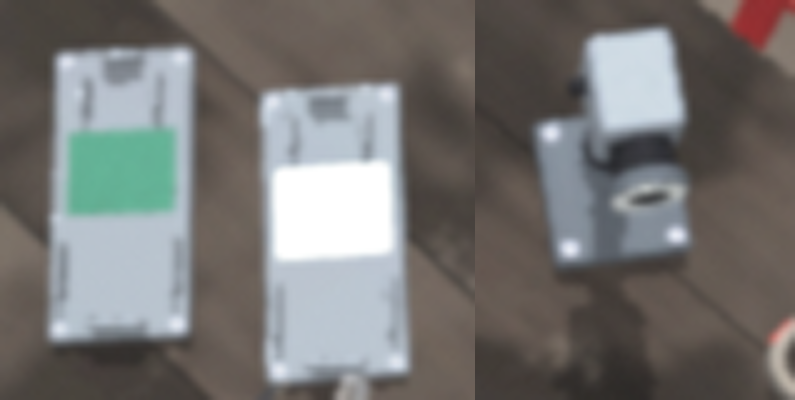

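```bash
cat >> h.py <<'E'
def down(yaw):  # tool pointing down, tool x at yaw (deg)
    c,s=np.cos(np.radians(yaw)),np.sin(np.radians(yaw))
    return Ro.from_matrix(np.array([[c,s,0],[s,-c,0],[0,0,-1]]))
def plan(targets,start=None):
    """targets: (x,y,z,yaw,ncalls); prints the end row of each call, from the commanded pose"""
    if start is None:
        o=manip.get_obs();p=np.array(o["position"]);r=Ro.from_quat(o["tcp_rot"])
    else: p=np.array(start[:3],float);r=down(start[3])
    for *q,yaw,n in targets:
        p0,r0=p.copy(),r;p1=np.array(q,float);r1=down(yaw);w=(r0.inv()*r1).as_rotvec()
        for k in range(1,n+1):
            pn=p0+(p1-p0)*k/n;rn=r0*Ro.from_rotvec(w*k/n)
            print(q if k==n else "",np.round(np.r_[r.inv().apply(pn-p)/100,(r.inv()*rn).as_rotvec()/np.pi],3).tolist());p,r=pn,rn
def yaw():
    x=Ro.from_quat(manip.get_obs()["tcp_rot"]).apply([1,0,0]);return np.degrees(np.arctan2(x[1],x[0]))
E
python3 - <<'E'
from h import *
print("cam",ray("top",(0,0))[0].round(),ray("side",(0,0))[0].round())
f=np.array([(535,120),(560,265),(690,245)])/5.+[275-95,118]
P=plane("top",f,12)[:,:2];print("foot",P.round(1).tolist())
for i,j in((1,0),(1,2)):d=P[j]-P[i];print(np.hypot(*d).round(1),np.degrees(np.arctan2(d[1],d[0])).round(1))
P=plane("top",[(298,125.4),(313.6,124),(316.6,144),(299,145)],155)[:,:2];print(P.round(1).tolist())
plan([(485,400,250,127,4)])
E
```

```text
cam [ 252.   -2. 1196.] [ -34. -760.  721.]
foot [[711.4, -67.7], [612.8, -88.6], [631.7, -172.3]]
100.8 12.0
85.8 -77.3
[[709.5, -89.5], [716.8, -135.0], [655.2, -145.7], [648.9, -94.9]]
 [-0.872, -0.254, -0.048, -0.0, 0.0, 0.05]
 [-0.901, -0.114, -0.048, -0.0, 0.0, 0.05]
 [-0.908, 0.029, -0.048, -0.0, 0.0, 0.05]
[485, 400, 250] [-0.892, 0.172, -0.048, -0.0, 0.0, 0.05]
```

Request:
servo_tool:
  rows:
    - [-0.87, -0.25, -0.05, 0, 0, 0.05]
    - [-0.87, -0.25, -0.05, 0, 0, 0.05]
    - [-0.87, -0.25, -0.05, 0, 0, 0.05]
    - [-0.87, -0.25, -0.05, 0, 0, 0.05]
    - [-0.87, -0.25, -0.05, 0, 0, 0.05]

```text
time: 0.6
position: [255.6, 549.7, 236.1]
tcp_rot: [0.223, 0.975, -0.0, -0.0]
wrist_force: [0.4, 0.4, 0.7]
opening: 85.7
gripper_force: 0.0
```

Request:
servo_tool:
  rows:
    - [-0.9, -0.11, -0.05, 0, 0, 0.05]
    - [-0.9, -0.11, -0.05, 0, 0, 0.05]
    - [-0.9, -0.11, -0.05, 0, 0, 0.05]
    - [-0.9, -0.11, -0.05, 0, 0, 0.05]
    - [-0.9, -0.11, -0.05, 0, 0, 0.05]

```text
time: 1.1
position: [331.3, 501.2, 241.1]
tcp_rot: [0.298, 0.955, -0.0, -0.0]
wrist_force: [0.4, 0.0, 0.1]
opening: 85.4
gripper_force: 0.0
```

Request:
servo_tool:
  rows:
    - [-0.91, 0.03, -0.05, 0, 0, 0.05]
    - [-0.91, 0.03, -0.05, 0, 0, 0.05]
    - [-0.91, 0.03, -0.05, 0, 0, 0.05]
    - [-0.91, 0.03, -0.05, 0, 0, 0.05]
    - [-0.91, 0.03, -0.05, 0, 0, 0.05]

```text
time: 1.6
position: [407.7, 452.1, 246.1]
tcp_rot: [0.372, 0.928, -0.0, -0.0]
wrist_force: [0.5, -0.5, -0.4]
opening: 85.3
gripper_force: 0.0
```

Request:
servo_tool:
  rows:
    - [-0.89, 0.17, -0.05, 0, 0, 0.05]
    - [-0.89, 0.17, -0.05, 0, 0, 0.05]
    - [-0.89, 0.17, -0.05, 0, 0, 0.05]
    - [-0.89, 0.17, -0.05, 0, 0, 0.05]
    - [-0.89, 0.17, -0.05, 0, 0, 0.05]

```text
time: 2.1
position: [483.7, 403.0, 251.1]
tcp_rot: [0.443, 0.896, -0.0, -0.0]
wrist_force: [-0.1, -0.6, -0.3]
opening: 85.9
gripper_force: 0.0
```

```bash
cat >> h.py <<'E'
def wrist(name):
    o=manip.get_obs();im=manip.camera("wrist")[:,:,::-1].copy();cv2.imwrite(f"pics/{name}.png",im)
    np.savez(f"pics/{name}.npz",p=o["position"],q=o["tcp_rot"]);return im
def wplane(name,uv,z):
    d=np.load(f"pics/{name}.npz");c=manip.camera_params("wrist");K=np.array(c["K"]);T=np.array(c["tool_from_camera"])
    v=(np.atleast_2d(uv)-[K[0,2],K[1,2]]);r=np.linalg.norm(v,axis=1);th=r/K[0,0]
    ra=np.c_[v/np.maximum(r,1e-9)[:,None]*np.sin(th)[:,None],np.cos(th)]
    R=Ro.from_quat(d["q"]).as_matrix();D=ra@T[:3,:3].T@R.T;C=R@T[:3,3]+d["p"]
    return C+D*((np.asarray(z)-C[2])/D[:,2])[:,None]
E
python3 - <<'E'
from h import *
im=wrist("w_bay");print(np.round(manip.get_obs()["joints"],3))
plan([(540,-275,250,49.5,8)])
E
```

```text
[-0.904  0.516  0.173  1.572 -0.098  1.062 -0.052]
 [-0.716, -0.459, 0.001, -0.0, -0.0, 0.054]
 [-0.783, -0.331, 0.001, -0.0, -0.0, 0.054]
 [-0.828, -0.194, 0.001, -0.0, -0.0, 0.054]
 [-0.849, -0.051, 0.001, -0.0, -0.0, 0.054]
 [-0.845, 0.093, 0.001, -0.0, -0.0, 0.054]
 [-0.817, 0.235, 0.001, -0.0, -0.0, 0.054]
 [-0.766, 0.37, 0.001, -0.0, -0.0, 0.054]
[540, -275, 250] [-0.692, 0.494, 0.001, -0.0, -0.0, 0.054]
```

View pics/w_bay.png

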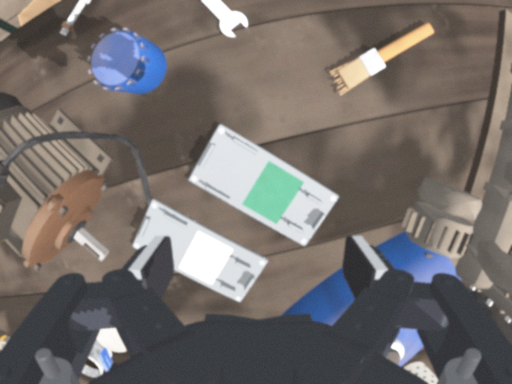

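Run:
```python
from h import *
im=cv2.imread("pics/w_bay.png");hsv=cv2.cvtColor(im,cv2.COLOR_BGR2HSV)
m=(((hsv[:,:,2]>130)&(hsv[:,:,1]<60)).astype(np.uint8)*255)|cv2.inRange(hsv,(65,60,60),(90,255,255))
q=np.zeros_like(m);q[115:255,182:345]=m[115:255,182:345];q=cv2.morphologyEx(q,cv2.MORPH_OPEN,np.ones((3,3),np.uint8))
n,l,st,ce=cv2.connectedComponentsWithStats(q);k=l[190,275];print(st[k])
c=max(cv2.findContours((l==k).astype(np.uint8),0,1)[0],key=cv2.contourArea)[:,0]
print(cv2.boxPoints(cv2.minAreaRect(c)).round(1).tolist())
for z in(0,8,20):
    r=cv2.minAreaRect(wplane("w_bay",c,z)[:,:2].astype(np.float32));print(z,np.round(r[0],1),np.round(r[1],1),round(r[2],2))
P=wplane("w_bay",[(222,125),(338,197),(306,244),(190,180)],8)[:,:2];print(P.round(1).tolist(),P.mean(0))
for i in range(4):d=P[(i+1)%4]-P[i];print(np.hypot(*d).round(1),np.degrees(np.arctan2(d[1],d[0])).round(1))
```

```text
[  182   115   163   131 11344]
[[178.39999389648438, 235.3000030517578], [188.89999389648438, 102.80000305175781], [344.5, 115.0], [334.1000061035156, 247.60000610351562]]
0 [500.5 386.5] [219.7 188.8] 35.79
8 [499.4 387.9] [215.2 185. ] 35.79
20 [497.6 390. ] [208.5 179.2] 35.79
[[414.6, 416.3], [598.0, 434.9], [607.6, 354.0], [422.8, 330.9]] [510.74718423 384.01598229]
184.4 5.8
81.5 -83.3
186.2 -172.9
85.8 95.5
```

Request:
servo_tool:
  rows:
    - [-0.72, -0.46, 0, 0, 0, 0.054]
    - [-0.72, -0.46, 0, 0, 0, 0.054]
    - [-0.72, -0.46, 0, 0, 0, 0.054]
    - [-0.72, -0.46, 0, 0, 0, 0.054]
    - [-0.72, -0.46, 0, 0, 0, 0.054]

```text
time: 2.65
position: [491.4, 318.0, 251.3]
tcp_rot: [0.518, 0.856, 0.0, -0.0]
wrist_force: [-0.9, 0.0, 0.4]
opening: 85.3
gripper_force: 0.0
```

Request:
servo_tool:
  rows:
    - [-0.78, -0.33, 0, 0, 0, 0.054]
    - [-0.78, -0.33, 0, 0, 0, 0.054]
    - [-0.78, -0.33, 0, 0, 0, 0.054]
    - [-0.78, -0.33, 0, 0, 0, 0.054]
    - [-0.78, -0.33, 0, 0, 0, 0.054]

```text
time: 3.15
position: [498.6, 233.6, 251.1]
tcp_rot: [0.588, 0.809, 0.0, -0.0]
wrist_force: [0.1, 0.8, -1.1]
opening: 85.5
gripper_force: 0.0
```

Request:
servo_tool:
  rows:
    - [-0.83, -0.19, 0, 0, 0, 0.054]
    - [-0.83, -0.19, 0, 0, 0, 0.054]
    - [-0.83, -0.19, 0, 0, 0, 0.054]
    - [-0.83, -0.19, 0, 0, 0, 0.054]
    - [-0.83, -0.19, 0, 0, 0, 0.054]

```text
time: 3.65
position: [506.0, 148.7, 251.1]
tcp_rot: [0.655, 0.756, 0.0, -0.0]
wrist_force: [0.5, 0.2, 0.0]
opening: 85.7
gripper_force: 0.0
```

Request:
servo_tool:
  rows:
    - [-0.85, -0.05, 0, 0, 0, 0.054]
    - [-0.85, -0.05, 0, 0, 0, 0.054]
    - [-0.85, -0.05, 0, 0, 0, 0.054]
    - [-0.85, -0.05, 0, 0, 0, 0.054]
    - [-0.85, -0.05, 0, 0, 0, 0.054]

```text
time: 4.15
position: [513.1, 64.0, 251.1]
tcp_rot: [0.716, 0.698, 0.0, -0.0]
wrist_force: [-0.2, 0.4, 0.2]
opening: 85.2
gripper_force: 0.0
```

Request:
servo_tool:
  rows:
    - [-0.85, 0.09, 0, 0, 0, 0.054]
    - [-0.85, 0.09, 0, 0, 0, 0.054]
    - [-0.85, 0.09, 0, 0, 0, 0.054]
    - [-0.85, 0.09, 0, 0, 0, 0.054]
    - [-0.85, 0.09, 0, 0, 0, 0.054]

```text
time: 4.65
position: [519.8, -21.2, 251.1]
tcp_rot: [0.773, 0.635, 0.0, -0.0]
wrist_force: [0.1, -0.1, 0.3]
opening: 85.1
gripper_force: 0.0
```

Request:
servo_tool:
  rows:
    - [-0.82, 0.23, 0, 0, 0, 0.054]
    - [-0.82, 0.23, 0, 0, 0, 0.054]
    - [-0.82, 0.23, 0, 0, 0, 0.054]
    - [-0.82, 0.23, 0, 0, 0, 0.054]
    - [-0.82, 0.23, 0, 0, 0, 0.054]

```text
time: 5.15
position: [526.3, -106.1, 251.1]
tcp_rot: [0.824, 0.567, 0.0, -0.0]
wrist_force: [-0.3, 0.1, -0.6]
opening: 85.6
gripper_force: 0.0
```

Request:
servo_tool:
  rows:
    - [-0.77, 0.37, 0, 0, 0, 0.054]
    - [-0.77, 0.37, 0, 0, 0, 0.054]
    - [-0.77, 0.37, 0, 0, 0, 0.054]
    - [-0.77, 0.37, 0, 0, 0, 0.054]
    - [-0.77, 0.37, 0, 0, 0, 0.054]

```text
time: 5.65
position: [533.2, -191.2, 251.2]
tcp_rot: [0.869, 0.495, 0.0, -0.0]
wrist_force: [-0.3, 0.4, 0.2]
opening: 85.4
gripper_force: 0.0
```

Request:
servo_tool:
  rows:
    - [-0.69, 0.49, 0, 0, 0, 0.054]
    - [-0.69, 0.49, 0, 0, 0, 0.054]
    - [-0.69, 0.49, 0, 0, 0, 0.054]
    - [-0.69, 0.49, 0, 0, 0, 0.054]
    - [-0.69, 0.49, 0, 0, 0, 0.054]

```text
time: 6.15
position: [540.1, -275.5, 251.2]
tcp_rot: [0.908, 0.42, 0.0, -0.0]
wrist_force: [0.4, 0.7, -0.9]
opening: 85.3
gripper_force: 0.0
```

Run:
```python
from h import *
im=wrist("w_rod");hsv=cv2.cvtColor(im,cv2.COLOR_BGR2HSV);print(np.round(manip.get_obs()["joints"],3),yaw())
m=(hsv[:,:,2]>130).astype(np.uint8)*255
c,h=cv2.findContours(m,cv2.RETR_CCOMP,cv2.CHAIN_APPROX_NONE)
for i,(a,b) in enumerate(zip(c,h[0])):
    if b[3]>=0 and cv2.contourArea(a)>60:
        P=wplane("w_rod",a[:,0],18)[:,:2];(x,y),r=cv2.minEnclosingCircle(P.astype(np.float32))
        print("hole",a[:,0].mean(0).round(),P.mean(0).round(1),round(r,1),cv2.contourArea(c[b[3]]))
for nm,lo,hi in(("red",(172,110,70),(180,255,255)),("yel",(20,120,90),(35,255,255)),("blue",(105,120,60),(125,255,255))):
    k=cv2.inRange(hsv,lo,hi);n,l,st,ce=cv2.connectedComponentsWithStats(k)
    for j in range(1,n):
        if st[j,4]>12:print(nm,ce[j].round(1),st[j,4],wplane("w_rod",ce[j],9)[0].round(1))
```

```text
[-0.031  0.541  0.61   1.652 -0.346  1.059 -0.021] 49.61086845560543
hole [257. 227.] [ 485.5 -338.4] 8.3 65104.5
hole [418. 195.] [ 693.3 -459.5] 104.6 65104.5
hole [439. 153.] [ 755.1 -426.9] 17.9 65104.5
hole [472. 142.] [ 818.4 -453.4] 29.9 65104.5
hole [257. 144.] [ 557.6 -253.6] 19.9 65104.5
hole [181.  36.] [576.5 -81.8] 11.1 65104.5
hole [243.  19.] [ 649.6 -118. ] 8.5 65104.5
hole [220.  10.] [636.1 -88.5] 17.9 65104.5
hole [  7. 117.] [284.6  63.9] 28.5 22163.0
hole [109. 113.] [435.1 -85.2] 32.6 22163.0
red [447.2  29.6] 18 [ 892.5 -295.5    9. ]
red [438.1  32.3] 13 [ 873.4 -290.2    9. ]
blue [115.6 212.1] 33 [ 335.3 -190.7    9. ]
```

View pics/w_rod.png

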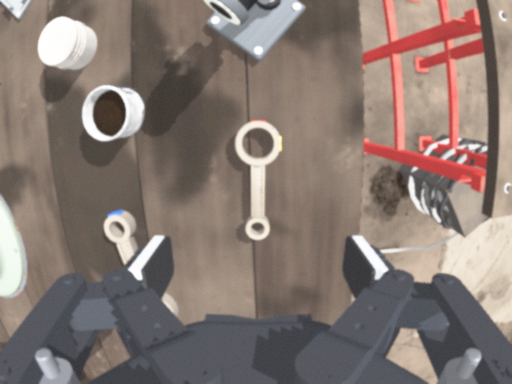

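The wrist view shows rod A centred: big end hole at (257,144), small end at (257,227), red on top, yellow on the right. Both views put the origin at about (526,-291), heading 49.5°. Going down for the grasp at rod y ≈ +8.

Request:
servo_tool:
  rows:
    - [-0.13, 0, 0.4, 0, 0, 0]
    - [-0.13, 0, 0.8, 0, 0, 0]
    - [-0.13, 0, 1, 0, 0, 0]
    - [-0.13, 0, 1, 0, 0, 0]
    - [-0.13, 0, 1, 0, 0, 0]
  gripper: 0.7

```text
time: 6.7
position: [531.6, -286.7, 152.1]
tcp_rot: [0.908, 0.419, 0.0, 0.0]
wrist_force: [0.6, 0.2, 0.4]
opening: 59.6
gripper_force: 0.0
```

Request:
servo_tool:
  rows:
    - [0, 0, 0.3, 0, 0, 0]
    - [0, 0, 0.6, 0, 0, 0]
    - [0, 0, 0.85, 0, 0, 0]
    - [0, 0, 1, 0, 0, 0]
    - [0, 0, 1, 0, 0, 0]

```text
time: 7.2
position: [531.1, -286.9, 51.0]
tcp_rot: [0.908, 0.419, -0.0, -0.0]
wrist_force: [0.3, -0.2, 0.4]
opening: 59.6
gripper_force: 0.0
```

Request:
servo_tool:
  rows:
    - [0, 0, 0.15, 0, 0, 0]
    - [0, 0, 0.3, 0, 0, 0]
    - [0, 0, 0.4, 0, 0, 0]
    - [0, 0, 0.48, 0, 0, 0]
    - [0, 0, 0.48, 0, 0, 0]

```text
time: 7.7
position: [530.6, -287.1, 2.2]
tcp_rot: [0.908, 0.418, -0.0, -0.001]
wrist_force: [0.6, 0.5, -0.6]
opening: 59.7
gripper_force: 0.0
```

Request:
servo_tool:
  rows:
    - [0, 0, 0, 0, 0, 0]
    - [0, 0, 0, 0, 0, 0]
    - [0, 0, 0, 0, 0, 0]
    - [0, 0, 0, 0, 0, 0]
    - [0, 0, 0, 0, 0, 0]
  gripper: 0

```text
time: 8.2
position: [531.3, -287.3, 4.0]
tcp_rot: [0.908, 0.418, 0.0, 0.0]
wrist_force: [-2.0, 1.9, 6.9]
opening: 14.2
gripper_force: 58.9
```

Request:
servo_tool:
  rows:
    - [0, 0, 0, 0, 0, 0]
    - [0, 0, 0, 0, 0, 0]
    - [0, 0, 0, 0, 0, 0]
    - [0, 0, 0, 0, 0, 0]
    - [0, 0, 0, 0, 0, 0]
  gripper: 0

```text
time: 8.7
position: [531.3, -287.3, 4.0]
tcp_rot: [0.908, 0.418, 0.0, 0.0]
wrist_force: [-2.8, 1.9, 7.3]
opening: 14.2
gripper_force: 58.9
```

Request:
servo_tool:
  rows:
    - [0, 0, -0.1, 0, 0, 0]
    - [0, 0, -0.35, 0, 0, 0]
    - [0, 0, -0.65, 0, 0, 0]
    - [0, 0, -0.9, 0, 0, 0]
    - [0, 0, -1, 0, 0, 0]

```text
time: 9.2
position: [531.8, -287.7, 106.0]
tcp_rot: [0.908, 0.418, 0.001, 0.001]
wrist_force: [0.2, -0.2, -4.5]
opening: 14.2
gripper_force: 59.5
```

Request:
servo_tool:
  rows:
    - [0, 0, -0.1, 0, 0, 0]
    - [0, 0, -0.3, 0, 0, 0]
    - [0, 0, -0.45, 0, 0, 0]
    - [0, 0, -0.5, 0, 0, 0]
    - [0, 0, -0.5, 0, 0, 0]

```text
time: 9.7
position: [531.3, -287.3, 153.5]
tcp_rot: [0.908, 0.418, 0.0, 0.0]
wrist_force: [0.3, 0.3, -4.4]
opening: 14.0
gripper_force: 59.5
```

Run:
```python
from h import *
im=wrist("w_held");o=manip.get_obs();hsv=cv2.cvtColor(im,cv2.COLOR_BGR2HSV);print(np.round(o["position"],1),yaw(),np.round(o["wrist_force"],1))
zt=o["position"][2]+14
Tinv=Ro.from_quat(o["tcp_rot"]).inv()
m=(hsv[:,:,2]>130).astype(np.uint8)*255
c,h=cv2.findContours(m,cv2.RETR_CCOMP,cv2.CHAIN_APPROX_NONE)
for a,b in zip(c,h[0]):
    A=a[:,0].mean(0)
    if b[3]>=0 and cv2.contourArea(a)>60 and 200<A[0]<320:
        P=wplane("w_held",a[:,0],zt);print("hole",A.round(),Tinv.apply(P.mean(0)-o["position"]).round(1),cv2.contourArea(a))
for nm,lo,hi in(("red",(170,90,70),(180,255,255)),("red0",(0,110,90),(8,255,255)),("yel",(20,100,90),(35,255,255)),("blue",(105,100,60),(125,255,255))):
    k=cv2.inRange(hsv,lo,hi);n,l,st,ce=cv2.connectedComponentsWithStats(k)
    for j in range(1,n):
        if st[j,4]>12 and 190<ce[j][0]<330:print(nm,ce[j].round(1),st[j,4],Tinv.apply(wplane("w_held",ce[j],zt-5)[0]-o["position"]).round(1))
```

```text
[ 531.  -287.1  152.9] 49.47011666357164 [ 0.4 -0.  -4.7]
hole [223. 223.] [ 16.3 -15.9 -14. ] 111.0
hole [257. 160.] [ 45.7   0.1 -14. ] 4289.0
red0 [244.4  97.9] 46 [73.  -5.5 -9. ]
red0 [271.4  98. ] 45 [73.   6.5 -9. ]
yel [322.6 148.5] 19 [50.4 30.2 -9. ]
yel [321.4 179. ] 15 [36.1 30.3 -9. ]
```

View pics/w_held.png

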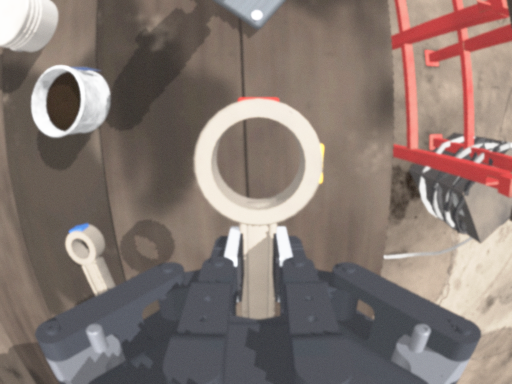

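Held squarely: big end centre is at tool x ≈ +45, so the grip is at rod y ≈ 6. Planning the three showings.

Run:
```python
from h import *
s=(531.1,-287.2,153.2,49.5)
r=(500.1,-156.5,125.5);y=(552.8,-192.1,125.5);b=(488.2,-158.8,125.5)
plan([(*r,11,4)],s)
print("--");plan([(*r,101,4),(*y,101,2)],(*r,11))
print("--");plan([(*b,101,2),(*b,191,4)],(*y,101))
```

```text
[0.198, -0.271, 0.069, 0.0, 0.0, 0.053]
 [0.15, -0.3, 0.069, 0.0, 0.0, 0.053]
 [0.098, -0.321, 0.069, 0.0, 0.0, 0.053]
[500.1, -156.5, 125.5] [0.043, -0.333, 0.069, 0.0, 0.0, 0.053]
--
 [0.0, 0.0, 0.0, 0.0, 0.0, -0.125]
 [0.0, 0.0, 0.0, 0.0, 0.0, -0.125]
 [0.0, 0.0, 0.0, 0.0, 0.0, -0.125]
[500.1, -156.5, 125.5] [0.0, 0.0, 0.0, 0.0, 0.0, -0.125]
 [-0.225, 0.225, 0.0, 0.0, 0.0, 0.0]
[552.8, -192.1, 125.5] [-0.225, 0.225, 0.0, 0.0, 0.0, 0.0]
--
 [0.225, -0.285, 0.0, 0.0, 0.0, 0.0]
[488.2, -158.8, 125.5] [0.225, -0.285, 0.0, 0.0, 0.0, 0.0]
 [0.0, 0.0, 0.0, 0.0, 0.0, -0.125]
 [0.0, 0.0, 0.0, 0.0, 0.0, -0.125]
 [0.0, 0.0, 0.0, 0.0, 0.0, -0.125]
[488.2, -158.8, 125.5] [0.0, 0.0, 0.0, 0.0, 0.0, -0.125]
```

Request:
servo_tool:
  rows:
    - [0.02, -0.04, 0.01, 0, 0, 0.008]
    - [0.06, -0.1, 0.02, 0, 0, 0.02]
    - [0.11, -0.16, 0.04, 0, 0, 0.032]
    - [0.16, -0.22, 0.055, 0, 0, 0.043]
    - [0.2, -0.27, 0.07, 0, 0, 0.053]

```text
time: 10.25
position: [523.1, -253.6, 145.4]
tcp_rot: [0.94, 0.34, -0.001, -0.0]
wrist_force: [0.0, -0.3, -3.9]
opening: 14.2
gripper_force: 59.4
```

Request:
servo_tool:
  rows:
    - [0.03, -0.06, 0.014, 0, 0, 0.011]
    - [0.06, -0.12, 0.028, 0, 0, 0.021]
    - [0.09, -0.18, 0.042, 0, 0, 0.032]
    - [0.12, -0.24, 0.056, 0, 0, 0.042]
    - [0.15, -0.3, 0.07, 0, 0, 0.053]

```text
time: 10.75
position: [515.3, -221.2, 138.5]
tcp_rot: [0.965, 0.261, -0.001, -0.0]
wrist_force: [0.3, 0.0, -4.4]
opening: 13.8
gripper_force: 59.4
```

Request:
servo_tool:
  rows:
    - [0.02, -0.064, 0.014, 0, 0, 0.011]
    - [0.04, -0.128, 0.028, 0, 0, 0.021]
    - [0.06, -0.192, 0.042, 0, 0, 0.032]
    - [0.08, -0.256, 0.056, 0, 0, 0.042]
    - [0.1, -0.32, 0.07, 0, 0, 0.053]

```text
time: 11.25
position: [507.7, -188.6, 131.5]
tcp_rot: [0.984, 0.18, -0.001, -0.0]
wrist_force: [0.1, -0.1, -4.0]
opening: 13.8
gripper_force: 59.4
```

Request:
servo_tool:
  rows:
    - [0.01, -0.09, 0.02, 0, 0, 0.015]
    - [0.025, -0.18, 0.04, 0, 0, 0.03]
    - [0.035, -0.26, 0.055, 0, 0, 0.043]
    - [0.04, -0.31, 0.067, 0, 0, 0.05]
    - [0.04, -0.33, 0.07, 0, 0, 0.053]

```text
time: 11.75
position: [499.9, -156.3, 124.8]
tcp_rot: [0.995, 0.098, -0.0, -0.0]
wrist_force: [-0.8, -0.3, -3.5]
opening: 14.0
gripper_force: 59.4
```

Request:
servo_tool:
  rows:
    - [0, 0, 0, 0, 0, 0]
    - [0, 0, 0, 0, 0, 0]
    - [0, 0, 0, 0, 0, 0]
    - [0, 0, 0, 0, 0, 0]
    - [0, 0, 0, 0, 0, 0]

```text
time: 12.25
position: [500.3, -157.2, 125.4]
tcp_rot: [0.995, 0.098, 0.0, 0.0]
wrist_force: [0.5, -0.7, -4.8]
opening: 14.4
gripper_force: 59.4
```

Run:
```python
from h import *
o=manip.get_obs();print(np.round(o["position"],1),yaw(),np.round(o["joints"],2))
t=manip.camera("top")[:,:,::-1];s=manip.camera("side")[:,:,::-1]
cv2.imwrite("pics/red_t.png",t);cv2.imwrite("pics/red_s.png",s)
im=wrist("w_red")
for n,i in(("top",t),("side",s)):
    h=cv2.cvtColor(np.ascontiguousarray(i),cv2.COLOR_BGR2HSV);k=cv2.inRange(h,(0,90,70),(8,255,255))|cv2.inRange(h,(170,90,70),(180,255,255))
    a=proj(n,[621.8-49,-132.8-9.5,130.5])[0];m,l,st,ce=cv2.connectedComponentsWithStats(k)
    print(n,a.round(1),[(ce[j].round(1).tolist(),int(st[j,4])) for j in range(1,m) if np.hypot(*(ce[j]-a))<20])
f=lambda i,x,y,w,h:cv2.resize(i[y:y+h,x:x+w],(400,300),interpolation=cv2.INTER_CUBIC)
cv2.imwrite("pics/redv.png",np.vstack([np.hstack([f(t,260,110,80,60),f(s,270,150,80,60)]),np.hstack([f(im,100,0,320,240),f(s,180,100,200,150)])]))
```

```text
[ 500.3 -157.2  125.4] 11.292126960701586 [-0.31  0.64  0.72  1.98 -0.61  0.75 -0.6 ]
top [313.3 173.6] []
side [309.9 190.7] []
```

View pics/redv.png

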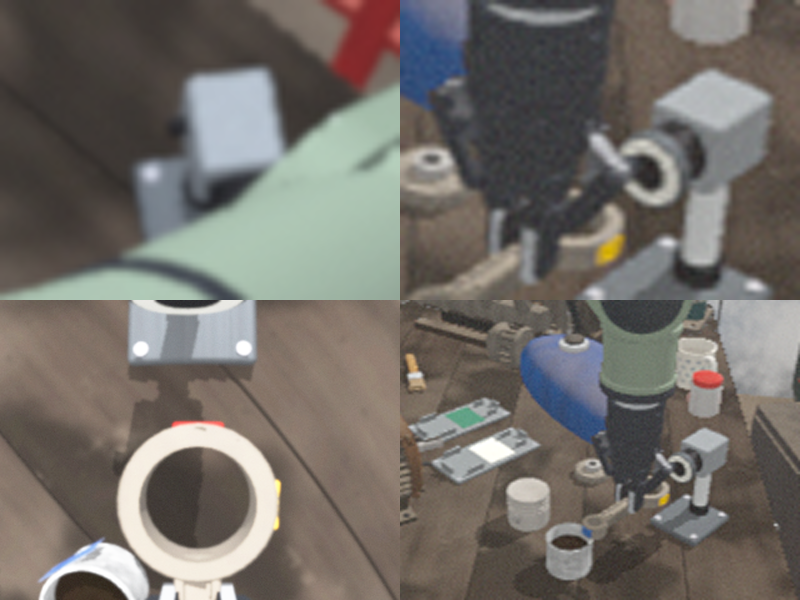

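The wrist view shows red on the optical axis, square to the stand's foot edge, with the lens about 3 mm to the left. I'll shift that small amount and hold, then go on to yellow.

Request:
servo_tool:
  rows:
    - [0, -0.01, 0, 0, 0, 0]
    - [0, -0.02, 0, 0, 0, 0]
    - [0, -0.03, 0, 0, 0, 0]
    - [0, -0.03, 0, 0, 0, 0]
    - [0, -0.03, 0, 0, 0, 0]

```text
time: 12.9
position: [499.7, -154.0, 125.3]
tcp_rot: [0.995, 0.098, -0.0, -0.0]
wrist_force: [-0.4, -0.0, -3.2]
opening: 14.0
gripper_force: 59.4
```

Request:
servo_tool:
  rows:
    - [0, 0, 0, 0, 0, 0]
    - [0, 0, 0, 0, 0, 0]
    - [0, 0, 0, 0, 0, 0]
    - [0, 0, 0, 0, 0, 0]
    - [0, 0, 0, 0, 0, 0]

```text
time: 13.4
position: [499.7, -154.1, 125.3]
tcp_rot: [0.995, 0.098, -0.0, 0.0]
wrist_force: [0.9, -0.1, -3.9]
opening: 14.2
gripper_force: 59.4
```

Request:
servo_tool:
  rows:
    - [0, 0, 0, 0, 0, 0]
    - [0, 0, 0, 0, 0, 0]
    - [0, 0, 0, 0, 0, 0]
    - [0, 0, 0, 0, 0, 0]
    - [0, 0, 0, 0, 0, 0]

```text
time: 13.9
position: [499.7, -154.0, 125.3]
tcp_rot: [0.995, 0.098, -0.0, 0.0]
wrist_force: [-0.4, 0.2, -4.0]
opening: 13.9
gripper_force: 59.4
```

Request:
servo_tool:
  rows:
    - [0, 0, 0, 0, 0, -0.015]
    - [0, 0, 0, 0, 0, -0.04]
    - [0, 0, 0, 0, 0, -0.07]
    - [0, 0, 0, 0, 0, -0.1]
    - [0, 0, 0, 0, 0, -0.125]

```text
time: 14.4
position: [499.7, -154.1, 125.3]
tcp_rot: [0.956, 0.293, 0.0, 0.0]
wrist_force: [0.3, 0.0, -3.5]
opening: 14.3
gripper_force: 59.5
```

Request:
servo_tool:
  rows:
    - [0, 0, 0, 0, 0, -0.025]
    - [0, 0, 0, 0, 0, -0.05]
    - [0, 0, 0, 0, 0, -0.075]
    - [0, 0, 0, 0, 0, -0.1]
    - [0, 0, 0, 0, 0, -0.125]

```text
time: 14.9
position: [499.6, -154.1, 125.3]
tcp_rot: [0.881, 0.473, -0.0, 0.0]
wrist_force: [-0.3, -0.3, -3.9]
opening: 14.0
gripper_force: 59.4
```

Request:
servo_tool:
  rows:
    - [0, 0, 0, 0, 0, -0.025]
    - [0, 0, 0, 0, 0, -0.05]
    - [0, 0, 0, 0, 0, -0.075]
    - [0, 0, 0, 0, 0, -0.1]
    - [0, 0, 0, 0, 0, -0.125]

```text
time: 15.4
position: [499.7, -154.1, 125.3]
tcp_rot: [0.772, 0.636, -0.0, 0.0]
wrist_force: [-0.1, -0.4, -4.2]
opening: 14.4
gripper_force: 59.4
```

Request:
servo_tool:
  rows:
    - [0, 0, 0, 0, 0, -0.025]
    - [0, 0, 0, 0, 0, -0.055]
    - [0, 0, 0, 0, 0, -0.085]
    - [0, 0, 0, 0, 0, -0.11]
    - [0, 0, 0, 0, 0, -0.125]

```text
time: 15.9
position: [499.6, -154.2, 125.3]
tcp_rot: [0.633, 0.774, -0.0, 0.0]
wrist_force: [-1.3, 0.0, -4.2]
opening: 14.0
gripper_force: 59.4
```

Run:
```python
from h import *
o=manip.get_obs();print(np.round(o["position"],1),yaw(),np.round(o["joints"],2))
print(wplane("w_red",[(100+130/1.25,49.6),(100+255/1.25,49.6)],12).round(1).tolist())
im=cv2.imread("pics/w_red.png")
plan([(552.2,-189.1,125.5,101,2)])
```

```text
[ 499.6 -154.2  125.3] 101.47199180804336 [-0.03  0.53  0.29  1.97 -0.23  0.67  0.61]
[[612.2, -87.4, 12.0], [628.7, -171.3, 12.0]]
 [-0.223, 0.223, -0.001, -0.0, 0.0, 0.001]
[552.2, -189.1, 125.5] [-0.223, 0.224, -0.001, -0.0, 0.0, 0.001]
```

Request:
servo_tool:
  rows:
    - [-0.03, 0.03, 0, 0, 0, 0]
    - [-0.07, 0.07, 0, 0, 0, 0]
    - [-0.12, 0.12, 0, 0, 0, 0]
    - [-0.18, 0.18, 0, 0, 0, 0]
    - [-0.23, 0.23, 0, 0, 0, 0]

```text
time: 16.4
position: [527.5, -172.6, 125.3]
tcp_rot: [0.634, 0.773, -0.0, 0.0]
wrist_force: [-0.8, -0.5, -4.5]
opening: 14.7
gripper_force: 59.4
```

Request:
servo_tool:
  rows:
    - [-0.06, 0.06, 0, 0, 0, 0]
    - [-0.11, 0.11, 0, 0, 0, 0]
    - [-0.16, 0.16, 0, 0, 0, 0]
    - [-0.2, 0.2, 0, 0, 0, 0]
    - [-0.22, 0.22, 0, 0, 0, 0]

```text
time: 16.9
position: [553.1, -189.7, 125.2]
tcp_rot: [0.634, 0.773, -0.0, 0.0]
wrist_force: [0.0, 0.4, -4.0]
opening: 13.9
gripper_force: 59.4
```

Request:
servo_tool:
  rows:
    - [0, 0, 0, 0, 0, 0]
    - [0, 0, 0, 0, 0, 0]
    - [0, 0, 0, 0, 0, 0]
    - [0, 0, 0, 0, 0, 0]
    - [0, 0, 0, 0, 0, 0]

```text
time: 17.4
position: [552.6, -189.2, 125.4]
tcp_rot: [0.634, 0.773, 0.0, 0.0]
wrist_force: [0.1, -0.5, -4.8]
opening: 13.7
gripper_force: 59.4
```

Run:
```python
from h import *
o=manip.get_obs();print(np.round(o["position"],1),yaw())
t=manip.camera("top")[:,:,::-1];s=manip.camera("side")[:,:,::-1];im=wrist("w_yel")
cv2.imwrite("pics/yel_s.png",s)
f=lambda i,x,y,w,h,W=400:cv2.resize(i[y:y+h,x:x+w],(W,300),interpolation=cv2.INTER_CUBIC)
cv2.imwrite("pics/yelv.png",np.hstack([f(s,270,150,80,60),f(im,100,0,320,240)]))
```

```text
[ 552.6 -189.2  125.4] 101.30732258684978
```

View pics/yelv.png

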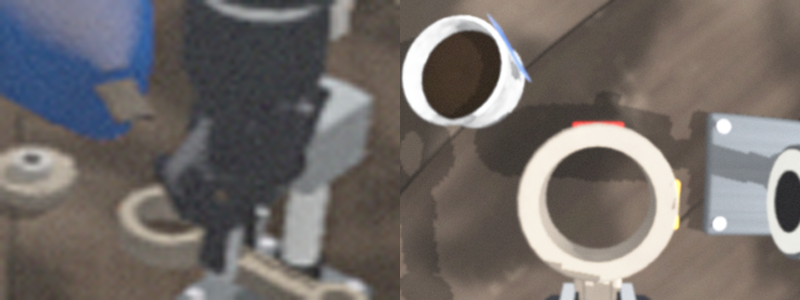

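The wrist crop has the yellow patch at row 203 and the lens ring at about row 200, so they're aligned and square. Holding, then blue.

Request:
servo_tool:
  rows:
    - [0, 0, 0, 0, 0, 0]
    - [0, 0, 0, 0, 0, 0]
    - [0, 0, 0, 0, 0, 0]
    - [0, 0, 0, 0, 0, 0]
    - [0, 0, 0, 0, 0, 0]

```text
time: 18.05
position: [552.6, -189.3, 125.3]
tcp_rot: [0.634, 0.773, -0.0, -0.0]
wrist_force: [-0.1, 0.5, -3.9]
opening: 14.4
gripper_force: 59.4
```

Request:
servo_tool:
  rows:
    - [0, 0, 0, 0, 0, 0]
    - [0, 0, 0, 0, 0, 0]
    - [0, 0, 0, 0, 0, 0]
    - [0, 0, 0, 0, 0, 0]
    - [0, 0, 0, 0, 0, 0]

```text
time: 18.55
position: [552.7, -189.3, 125.3]
tcp_rot: [0.634, 0.773, 0.0, 0.0]
wrist_force: [-0.5, -0.0, -3.9]
opening: 13.9
gripper_force: 59.4
```

Request:
servo_tool:
  rows:
    - [0.03, -0.04, 0, 0, 0, 0]
    - [0.08, -0.1, 0, 0, 0, 0]
    - [0.13, -0.16, 0, 0, 0, 0]
    - [0.18, -0.23, 0, 0, 0, 0]
    - [0.23, -0.29, 0, 0, 0, 0]

```text
time: 19.05
position: [518.9, -172.1, 125.4]
tcp_rot: [0.634, 0.773, -0.0, -0.0]
wrist_force: [-0.0, -0.2, -3.1]
opening: 14.1
gripper_force: 59.4
```

Request:
servo_tool:
  rows:
    - [0.05, -0.06, 0, 0, 0, 0]
    - [0.1, -0.12, 0, 0, 0, 0]
    - [0.15, -0.19, 0, 0, 0, 0]
    - [0.19, -0.24, 0, 0, 0, 0]
    - [0.23, -0.28, 0, 0, 0, 0]

```text
time: 19.55
position: [487.2, -155.2, 125.4]
tcp_rot: [0.634, 0.773, 0.0, 0.0]
wrist_force: [0.2, 0.2, -4.2]
opening: 14.0
gripper_force: 59.4
```

Request:
servo_tool:
  rows:
    - [0, 0, 0, 0, 0, -0.015]
    - [0, 0, 0, 0, 0, -0.04]
    - [0, 0, 0, 0, 0, -0.07]
    - [0, 0, 0, 0, 0, -0.1]
    - [0, 0, 0, 0, 0, -0.125]

```text
time: 20.05
position: [487.7, -155.3, 125.3]
tcp_rot: [0.469, 0.883, 0.0, 0.0]
wrist_force: [0.9, 0.3, -3.4]
opening: 13.9
gripper_force: 59.4
```

Request:
servo_tool:
  rows:
    - [0, 0, 0, 0, 0, -0.025]
    - [0, 0, 0, 0, 0, -0.05]
    - [0, 0, 0, 0, 0, -0.075]
    - [0, 0, 0, 0, 0, -0.1]
    - [0, 0, 0, 0, 0, -0.125]

```text
time: 20.55
position: [487.7, -155.4, 125.3]
tcp_rot: [0.288, 0.958, -0.0, 0.0]
wrist_force: [-0.2, -0.1, -3.2]
opening: 14.0
gripper_force: 59.4
```

Request:
servo_tool:
  rows:
    - [0, 0, 0, 0, 0, -0.025]
    - [0, 0, 0, 0, 0, -0.05]
    - [0, 0, 0, 0, 0, -0.075]
    - [0, 0, 0, 0, 0, -0.1]
    - [0, 0, 0, 0, 0, -0.125]

```text
time: 21.05
position: [487.6, -155.4, 125.3]
tcp_rot: [0.096, 0.995, -0.0, 0.0]
wrist_force: [0.0, -0.2, -4.9]
opening: 14.2
gripper_force: 59.4
```

Request:
servo_tool:
  rows:
    - [0, 0, 0, 0, 0, -0.025]
    - [0, 0, 0, 0, 0, -0.055]
    - [0, 0, 0, 0, 0, -0.085]
    - [0, 0, 0, 0, 0, -0.11]
    - [0, 0, 0, 0, 0, -0.125]

```text
time: 21.55
position: [487.6, -155.4, 125.3]
tcp_rot: [-0.1, 0.995, -0.0, 0.0]
wrist_force: [0.0, -1.3, -4.1]
opening: 14.0
gripper_force: 59.4
```

Run:
```python
from h import *
o=manip.get_obs();print(np.round(o["position"],1),yaw(),np.round(o["joints"],2))
plan([(487.5,-155.8,125.5,191,1)])
s=manip.camera("side")[:,:,::-1]
h=cv2.cvtColor(np.ascontiguousarray(s),cv2.COLOR_BGR2HSV);k=cv2.inRange(h,(108,110,60),(125,255,255))
a=proj("side",[621-49,-129.8-9.5,130.5])[0];m,l,st,ce=cv2.connectedComponentsWithStats(k)
print(a.round(1),[(ce[j].round(1).tolist(),int(st[j,4])) for j in range(1,m) if np.hypot(*(ce[j]-a))<25])
cv2.imwrite("pics/blv.png",cv2.resize(s[130:230,250:380],None,fx=4,fy=4,interpolation=cv2.INTER_CUBIC))
```

```text
[ 487.6 -155.4  125.3] -168.52543918489818 [ 0.3   0.5  -0.14  1.98  0.11  0.67  1.86]
[487.5, -155.8, 125.5] [0.002, -0.003, -0.002, -0.0, 0.0, 0.003]
[309.1 190.3] []
```

View pics/blv.png

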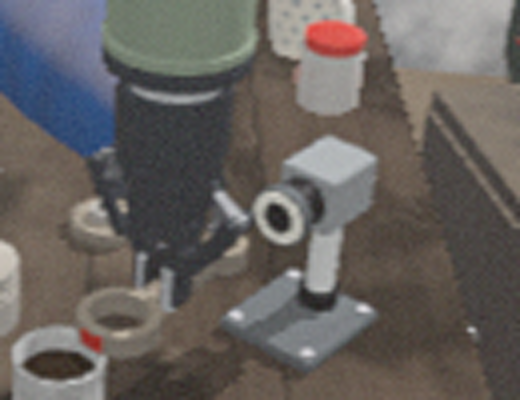

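Blue is in front of the lens, square and with the expected geometry. Holding, while planning the transfer.

Request:
servo_tool:
  rows:
    - [0, 0, 0, 0, 0, 0]
    - [0, 0, 0, 0, 0, 0]
    - [0, 0, 0, 0, 0, 0]
    - [0, 0, 0, 0, 0, 0]
    - [0, 0, 0, 0, 0, 0]

```text
time: 22.1
position: [487.7, -155.3, 125.3]
tcp_rot: [-0.098, 0.995, -0.0, -0.0]
wrist_force: [-0.1, -0.0, -3.9]
opening: 14.1
gripper_force: 59.4
```

Request:
servo_tool:
  rows:
    - [0, 0, 0, 0, 0, 0]
    - [0, 0, 0, 0, 0, 0]
    - [0, 0, 0, 0, 0, 0]
    - [0, 0, 0, 0, 0, 0]
    - [0, 0, 0, 0, 0, 0]

```text
time: 22.6
position: [487.7, -155.4, 125.3]
tcp_rot: [-0.098, 0.995, -0.0, -0.0]
wrist_force: [0.6, -0.3, -4.2]
opening: 14.3
gripper_force: 59.4
```

Request:
servo_tool:
  rows:
    - [0, 0, 0, 0, 0, 0]
    - [0, 0, 0, 0, 0, 0]
    - [0, 0, 0, 0, 0, 0]
    - [0, 0, 0, 0, 0, 0]
    - [0, 0, 0, 0, 0, 0]

```text
time: 23.1
position: [487.7, -155.4, 125.3]
tcp_rot: [-0.098, 0.995, -0.0, -0.0]
wrist_force: [-0.5, 0.8, -3.8]
opening: 14.2
gripper_force: 59.4
```

Run:
```python
from h import *
print(manip.get_obs()["time"])
plan([(487.6,-155.4,200,191.5,1),(490,-70,250,191.5,1),(504.7,383,250,186,6),(504.7,383,100,186,2)])
```

```text
23.1
[487.6, -155.4, 200] [0.001, 0.0, -0.747, -0.0, -0.0, -0.001]
[490, -70, 250] [-0.194, 0.832, -0.5, 0.0, 0.0, 0.0]
 [-0.175, 0.735, -0.0, 0.0, -0.0, 0.005]
 [-0.163, 0.738, -0.0, 0.0, -0.0, 0.005]
 [-0.151, 0.74, -0.0, 0.0, -0.0, 0.005]
 [-0.139, 0.742, -0.0, 0.0, -0.0, 0.005]
 [-0.127, 0.745, -0.0, 0.0, -0.0, 0.005]
[504.7, 383, 250] [-0.115, 0.747, -0.0, 0.0, -0.0, 0.005]
 [-0.0, 0.0, 0.75, -0.0, -0.0, -0.0]
[504.7, 383, 100] [-0.0, 0.0, 0.75, -0.0, -0.0, -0.0]
```

Request:
servo_tool:
  rows:
    - [0, 0, -0.06, 0, 0, 0]
    - [0, 0, -0.2, 0, 0, 0]
    - [0, 0, -0.38, 0, 0, 0]
    - [0, 0, -0.57, 0, 0, 0]
    - [0, 0, -0.75, 0, 0, 0]

```text
time: 23.6
position: [487.7, -155.4, 201.6]
tcp_rot: [-0.098, 0.995, -0.0, 0.0]
wrist_force: [-0.1, 0.2, -4.4]
opening: 14.1
gripper_force: 59.4
```

Request:
servo_tool:
  rows:
    - [-0.02, 0.1, -0.13, 0, 0, 0]
    - [-0.06, 0.27, -0.26, 0, 0, 0]
    - [-0.1, 0.45, -0.38, 0, 0, 0]
    - [-0.15, 0.64, -0.46, 0, 0, 0]
    - [-0.19, 0.83, -0.5, 0, 0, 0]

```text
time: 24.1
position: [490.2, -68.8, 251.3]
tcp_rot: [-0.099, 0.995, -0.0, 0.0]
wrist_force: [0.9, -0.0, -5.7]
opening: 13.7
gripper_force: 59.5
```

Request:
servo_tool:
  rows:
    - [-0.035, 0.15, 0, 0, 0, 0.001]
    - [-0.07, 0.3, 0, 0, 0, 0.002]
    - [-0.1, 0.44, 0, 0, 0, 0.003]
    - [-0.14, 0.59, 0, 0, 0, 0.004]
    - [-0.17, 0.74, 0, 0, 0, 0.005]

```text
time: 24.6
position: [492.0, 7.0, 250.5]
tcp_rot: [-0.091, 0.996, 0.0, -0.0]
wrist_force: [-0.2, 0.7, -4.4]
opening: 14.0
gripper_force: 59.5
```

Request:
servo_tool:
  rows:
    - [-0.035, 0.15, 0, 0, 0, 0.001]
    - [-0.07, 0.3, 0, 0, 0, 0.002]
    - [-0.1, 0.44, 0, 0, 0, 0.003]
    - [-0.13, 0.59, 0, 0, 0, 0.004]
    - [-0.16, 0.74, 0, 0, 0, 0.005]

```text
time: 25.1
position: [494.1, 82.6, 250.5]
tcp_rot: [-0.083, 0.997, 0.0, -0.0]
wrist_force: [-0.8, 0.4, -4.1]
opening: 14.0
gripper_force: 59.5
```

Request:
servo_tool:
  rows:
    - [-0.03, 0.15, 0, 0, 0, 0.001]
    - [-0.06, 0.3, 0, 0, 0, 0.002]
    - [-0.09, 0.44, 0, 0, 0, 0.003]
    - [-0.12, 0.59, 0, 0, 0, 0.004]
    - [-0.15, 0.74, 0, 0, 0, 0.005]

```text
time: 25.6
position: [496.6, 158.0, 250.4]
tcp_rot: [-0.075, 0.997, -0.0, -0.0]
wrist_force: [-0.2, 0.4, -4.2]
opening: 13.8
gripper_force: 59.4
```

Request:
servo_tool:
  rows:
    - [-0.03, 0.15, 0, 0, 0, 0.001]
    - [-0.06, 0.3, 0, 0, 0, 0.002]
    - [-0.08, 0.44, 0, 0, 0, 0.003]
    - [-0.11, 0.59, 0, 0, 0, 0.004]
    - [-0.14, 0.74, 0, 0, 0, 0.005]

```text
time: 26.1
position: [499.6, 233.2, 250.4]
tcp_rot: [-0.067, 0.998, -0.0, -0.0]
wrist_force: [0.2, 0.2, -3.9]
opening: 13.8
gripper_force: 59.4
```

Request:
servo_tool:
  rows:
    - [-0.025, 0.15, 0, 0, 0, 0.001]
    - [-0.05, 0.3, 0, 0, 0, 0.002]
    - [-0.08, 0.45, 0, 0, 0, 0.003]
    - [-0.1, 0.6, 0, 0, 0, 0.004]
    - [-0.13, 0.74, 0, 0, 0, 0.005]

```text
time: 26.6
position: [502.9, 308.4, 250.2]
tcp_rot: [-0.059, 0.998, -0.0, -0.0]
wrist_force: [0.2, 0.5, -4.3]
opening: 14.1
gripper_force: 59.4
```

Request:
servo_tool:
  rows:
    - [-0.025, 0.2, 0, 0, 0, 0.001]
    - [-0.05, 0.4, 0, 0, 0, 0.003]
    - [-0.08, 0.58, 0, 0, 0, 0.004]
    - [-0.1, 0.7, 0, 0, 0, 0.005]
    - [-0.12, 0.75, 0, 0, 0, 0.005]

```text
time: 27.1
position: [505.6, 384.4, 250.1]
tcp_rot: [-0.052, 0.999, 0.0, -0.0]
wrist_force: [-0.8, -0.4, -3.4]
opening: 14.3
gripper_force: 59.4
```

Request:
servo_tool:
  rows:
    - [0, 0, 0.1, 0, 0, 0]
    - [0, 0, 0.3, 0, 0, 0]
    - [0, 0, 0.55, 0, 0, 0]
    - [0, 0, 0.8, 0, 0, 0]
    - [0, 0, 0.95, 0, 0, 0]

```text
time: 27.6
position: [505.7, 381.3, 153.0]
tcp_rot: [-0.051, 0.999, -0.001, -0.001]
wrist_force: [0.3, 0.2, -3.9]
opening: 14.1
gripper_force: 59.4
```

Request:
servo_tool:
  rows:
    - [0, 0, 0.15, 0, 0, 0]
    - [0, 0, 0.35, 0, 0, 0]
    - [0, 0, 0.5, 0, 0, 0]
    - [0, 0, 0.55, 0, 0, 0]
    - [0, 0, 0.55, 0, 0, 0]

```text
time: 28.1
position: [505.9, 382.8, 99.9]
tcp_rot: [-0.051, 0.999, -0.0, -0.0]
wrist_force: [-0.0, -0.6, -3.9]
opening: 14.1
gripper_force: 59.4
```

Run:
```python
from h import *
im=wrist("w_pl");o=manip.get_obs();print(o["time"],np.round(o["position"],1),yaw(),np.round(o["joints"],2))
cv2.imwrite("pics/w_plc.png",cv2.resize(im[60:260,130:390],None,fx=3,fy=3,interpolation=cv2.INTER_CUBIC))
plan([(504.7,383,100,186,1)])
```

```text
28.15 [506.2 383.1 100.6] -174.10184178057966 [-0.57  0.7  -0.26  1.67  0.23  0.81  0.74]
[504.7, 383, 100] [0.015, 0.001, 0.006, 0.0, 0.0, -0.001]
```

View pics/w_plc.png

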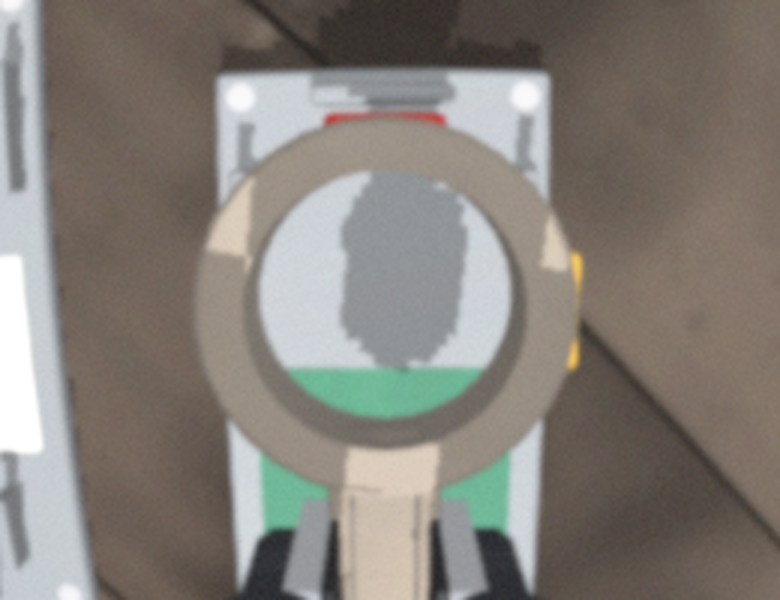

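Run:
```python
from h import *
o=manip.get_obs();Ti=Ro.from_quat(o["tcp_rot"]).inv()
uv=np.array([(218,75),(550,72),(230,440),(540,440),(240,97),(525,97),(287,368),(512,368)])/3+[129.67,59.67]
for z in(0,8,20):print(z,[Ti.apply(p-o["position"])[:2].round(1).tolist() for p in wplane("w_pl",uv,z)])
print("red edge",Ti.apply(wplane("w_pl",[(128.33+130,113/3+59.67)],o["position"][2]+5)[0]-o["position"]).round(1))
```

```text
0 [[91.8, -45.6], [92.6, 44.0], [-11.0, -45.1], [-10.9, 44.1], [85.5, -39.6], [85.4, 37.1], [10.2, -27.9], [10.3, 35.1]]
8 [[90.9, -44.1], [91.7, 42.5], [-8.4, -43.6], [-8.4, 42.6], [84.8, -38.3], [84.8, 35.9], [12.0, -27.0], [12.1, 33.9]]
20 [[89.6, -41.9], [90.4, 40.3], [-4.6, -41.4], [-4.6, 40.4], [83.8, -36.4], [83.8, 34.0], [14.8, -25.7], [14.9, 32.2]]
red edge [74.1 -0.4 -5. ]
```

Laterally centred; the rod needs about 2 mm along tool +x. Lowering.

Request:
servo_tool:
  rows:
    - [0.02, -0.005, 0.08, 0, 0, 0]
    - [0.02, -0.005, 0.22, 0, 0, 0]
    - [0.02, -0.005, 0.38, 0, 0, 0]
    - [0.02, -0.005, 0.52, 0, 0, 0]
    - [0.02, -0.005, 0.6, 0, 0, 0]

```text
time: 28.65
position: [503.4, 381.8, 38.1]
tcp_rot: [-0.052, 0.999, -0.001, -0.001]
wrist_force: [-0.4, 0.6, -4.4]
opening: 14.1
gripper_force: 59.4
```

Request:
servo_tool:
  rows:
    - [0, 0, 0.04, 0, 0, 0]
    - [0, 0, 0.08, 0, 0, 0]
    - [0, 0, 0.12, 0, 0, 0]
    - [0, 0, 0.16, 0, 0, 0]
    - [0, 0, 0.2, 0, 0, 0]

```text
time: 29.15
position: [504.2, 382.3, 20.3]
tcp_rot: [-0.051, 0.999, 0.0, 0.0]
wrist_force: [-0.2, 0.4, -4.0]
opening: 14.3
gripper_force: 59.4
```

Request:
servo_tool:
  rows:
    - [0, 0, 0.02, 0, 0, 0]
    - [0, 0, 0.035, 0, 0, 0]
    - [0, 0, 0.05, 0, 0, 0]
    - [0, 0, 0.065, 0, 0, 0]
    - [0, 0, 0.075, 0, 0, 0]

```text
time: 29.65
position: [504.1, 382.3, 12.7]
tcp_rot: [-0.051, 0.999, 0.0, 0.0]
wrist_force: [-0.4, 0.2, -3.9]
opening: 13.8
gripper_force: 59.4
```

Request:
servo_tool:
  rows:
    - [0, 0, 0.005, 0, 0, 0]
    - [0, 0, 0.01, 0, 0, 0]
    - [0, 0, 0.01, 0, 0, 0]
    - [0, 0, 0.01, 0, 0, 0]
    - [0, 0, 0.01, 0, 0, 0]

```text
time: 30.15
position: [504.1, 382.3, 12.0]
tcp_rot: [-0.051, 0.999, 0.0, 0.0]
wrist_force: [-1.7, -2.0, 3.3]
opening: 14.1
gripper_force: 60.2
```

Request:
servo_tool:
  rows:
    - [0, 0, 0.005, 0, 0, 0]
    - [0, 0, 0.01, 0, 0, 0]
    - [0, 0, 0.01, 0, 0, 0]
    - [0, 0, 0.01, 0, 0, 0]
    - [0, 0, 0.01, 0, 0, 0]

```text
time: 30.65
position: [504.1, 382.3, 11.9]
tcp_rot: [-0.051, 0.999, -0.0, 0.0]
wrist_force: [-7.8, -6.2, 21.0]
opening: 14.3
gripper_force: 62.5
```

On the floor. Relaxing slightly and releasing.

Request:
servo_tool:
  rows:
    - [0, 0, -0.01, 0, 0, 0]
    - [0, 0, -0.01, 0, 0, 0]
    - [0, 0, -0.01, 0, 0, 0]
    - [0, 0, -0.01, 0, 0, 0]
    - [0, 0, -0.01, 0, 0, 0]

```text
time: 31.15
position: [504.2, 382.4, 12.0]
tcp_rot: [-0.051, 0.999, 0.0, 0.0]
wrist_force: [-1.4, -1.7, 5.7]
opening: 13.8
gripper_force: 60.6
```

Request:
servo_tool:
  rows:
    - [0, 0, 0, 0, 0, 0]
    - [0, 0, 0, 0, 0, 0]
    - [0, 0, 0, 0, 0, 0]
    - [0, 0, 0, 0, 0, 0]
    - [0, 0, 0, 0, 0, 0]
  gripper: 0.5

```text
time: 31.65
position: [504.1, 382.3, 11.8]
tcp_rot: [-0.051, 0.999, -0.0, 0.0]
wrist_force: [0.8, 0.2, -0.5]
opening: 42.6
gripper_force: 0.0
```

Request:
servo_tool:
  rows:
    - [0, 0, -0.05, 0, 0, 0]
    - [0, 0, -0.2, 0, 0, 0]
    - [0, 0, -0.4, 0, 0, 0]
    - [0, 0, -0.65, 0, 0, 0]
    - [0, 0, -0.9, 0, 0, 0]

```text
time: 32.15
position: [504.1, 382.3, 103.9]
tcp_rot: [-0.052, 0.999, 0.0, 0.0]
wrist_force: [0.4, -0.1, -0.1]
opening: 42.5
gripper_force: 0.0
```

Request:
servo_tool:
  rows:
    - [0, 0, -0.2, 0, 0, 0]
    - [0, 0, -0.5, 0, 0, 0]
    - [0, 0, -0.8, 0, 0, 0]
    - [0, 0, -1, 0, 0, 0]
    - [0, 0, -1, 0, 0, 0]

```text
time: 32.65
position: [505.0, 383.1, 206.1]
tcp_rot: [-0.051, 0.999, 0.002, 0.002]
wrist_force: [-0.1, 0.4, -0.7]
opening: 42.4
gripper_force: 0.0
```

Run:
```python
from h import *
im=wrist("w_end");o=manip.get_obs();print(o["time"],np.round(o["position"],1))
hsv=cv2.cvtColor(im,cv2.COLOR_BGR2HSV)
cv2.imwrite("pics/w_endc.png",cv2.resize(im[80:300,140:380],None,fx=2.7,fy=2.7,interpolation=cv2.INTER_CUBIC))
```

```text
32.7 [504.5 382.6 204.3]
```

View pics/w_endc.png

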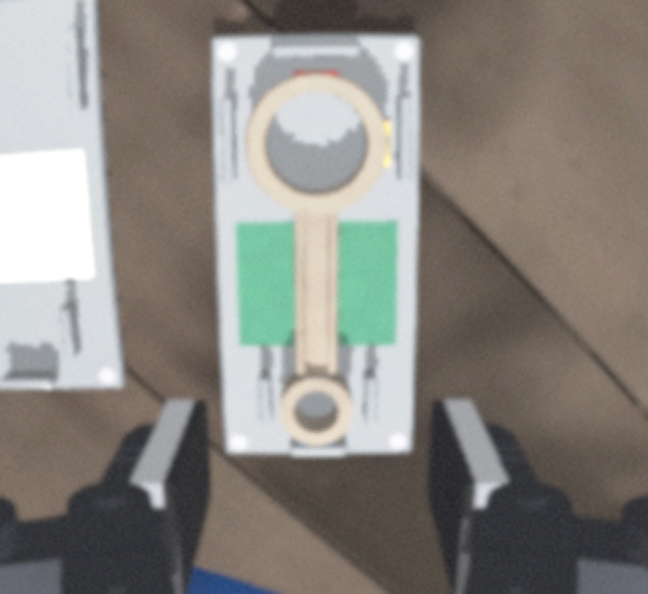

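The rod lies between the walls, big end in the wide end. A quick numeric check before handing in.

Run:
```python
from h import *
f=lambda a:np.array(a)/2.7+[140-.3,80-.3]
h=wplane("w_end",f([(317,142),(317,411)]),26)[:,:2];c=wplane("w_end",f([(212,37),(419,37),(412,453),(228,453)]),8)[:,:2]
u=(h[0]-h[1]);print("len",np.hypot(*u),"ang",np.degrees(np.arctan2(u[1],u[0]))%360);u/=np.hypot(*u)
o=(h[0]-51*u+h[1]+64*u)/2
v=(c[0]+c[1]-c[2]-c[3])/2;print("bay",np.hypot(*v),np.degrees(np.arctan2(v[1],v[0]))%360);v/=np.hypot(*v)
d=o-c.mean(0);print("along",d@v,"across",d@[v[1],-v[0]])
```

```text
len 115.16231814981299 ang 185.88803850392338
bay 188.55714667811395 186.51710726406603
along -0.822858229992151 across -0.40044669322263093
```

```bash
python3 -c "
from rig import manip
print(manip.sign_off())"
```

```text
the job is handed in; nothing more can be done
None
```

I showed the red, yellow and blue marks to the camera in that order, holding each still for at least a second. The rod then went into the green cradle, big end in the wide end, released within about 1 mm and 0.01 rad of centre by my measurement, and I handed the job in at about 33 s (no verdict was returned).

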